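# Bring the inspected mill ball to the charging chute

## Robot

A 6-joint arm with a two-finger parallel gripper is mounted at the origin on the work surface. World frame = base frame: x ahead of the robot, y to its left, z up, the work surface at z = 0. Lengths are in m, angles in rad, forces in N, time in s.
With the tool pointing down it reaches from about 0.375 to 0.975 m from the base axis. Payload 3.8 kg.
Tool frame: the origin (TCP) lies midway between the tips of the shut fingers; the grasp point (between the pads) lies 19 mm behind it; x points along the fingers, y is the direction in which the jaws open and shut, and the axes are right-handed (so a half turn about x gives the same grasp; the last joint's range is limited). The gripper opens to 88 mm and grips with 3 to 60 N. Pads are 18 mm wide; open, the fingers measure 123 mm over their backs; the gripper's body (75 mm by 187 mm) begins 45 mm behind the grasp point.
Start: joints at [-1.14, 0.264, 1.604, -0, 1.274, -0.037], TCP at [0.304, -0.602, 0.239] pointing down, gripper open.
Joint ranges: [-2.63, 2.63], [-0.94, 2.18], [0.31, 2.57], [-1.31, 4.45], [0, 2.66], [-2.55, 2.55]. Speed limits (rad/s): [2.57, 2.57, 3.14, 3.14, 3.14, 3.14].

## Interface

Orientations are given as a rotation vector (axis times angle).
In Python, from cell import manip, inverse_kinematics, cams, order gives the robot as it stands. Calls block until the motion is done:
- manip.move_pose(position, orientation): joint-space move of the TCP to a pose.
- manip.move_linear(position, rate=0.15, rot=None): straight line of the TCP; rot=None keeps the orientation; rate is the mean speed in m/s.
- manip.set_joints(angles): joint-space move.
- manip.set_gripper(opening, force=None): finger opening in m; force is the grip in N (None keeps the last); returns when the fingers have stopped.
- manip.dwell(seconds).
- inverse_kinematics(position, orientation): joint angles nearest the present ones, or None.
- manip.state(): the state.
- cams.capture(name): name is "side" or "top" or "wrist"; returns a dict with "image" (400x640x3 uint8, blue, green, red), "z_map" (400x640 float32, m along the optical axis (not along the pixel's ray), 0 where there is no reading), "intrinsics" (3x3 intrinsics, pixels), "position" and "orientation" of the camera in the world; the wrist camera has in their place "T_tool_cam" (4x4, takes a point from camera to tool coordinates, whose origin is the TCP and whose axes are the tool frame's). Camera axes: x right, y down, z forward; pixel columns grow to the right and rows downward; lengths in m; the calibration is good to about 2 mm. A picture is of the moment at which its call begins: read the wrist's pose just before it.
A pose or a line that the arm cannot do raises manip.IKError and nothing moves.
- order.close_job(): hands the job in, once; it reports no verdict.
The state is a dict: "clock": time; "joint_pos": joint angles; "joint_velocities": joint speeds; "tau": joint torques, N m; "tool_pos": TCP position; "tcp_rot": TCP orientation; "contact_force": force on the tool from outside, world axes, zero at the start; "moment": the same for the moment, N m; "gripper_width": finger opening in m.
Only numpy, scipy, OpenCV 4.12 (cv2) and the standard library are available. Lean on these libraries where they do the work, as an engineer would, in place of code of your own. Each camera call takes 0.05 s, during which the arm holds its last target.

## Task

Turn the handwheel of the microscope stand clockwise (seen from above) until the slide has come all the way out from under the lens, moving the slide by its handwheel only and leaving the pan sitting on it until then. Then lift the pan by its handle, turn it a quarter turn so that its pouring lip is in line with the charging chute and pointing down it, and hold it still and level with the lip just above the chute's upper end, clear of the metal, ready to tip. Keep the loose steel ball in the middle of the pan all the way, do not disturb the bottle, jar and beaker, and finish while still holding the pan by its handle.

Things in the scene. Friction and masses are not known exactly. Their poses are not given: they have to be found in the camera images.
- stand: fixed inspection stand: grey bed 280 x 120 mm, 24 mm high, carrying a steel column (at its +x end, 260 mm high) and a slim digital microscope that looks straight down on the slide (lens end 124 mm, top 233 mm above the table, 36 mm across). Origin on the table straight below the lens. Its own -x is the way the slide comes out (towards the robot, give or take), its own +y is the handwheel's side.
- wheel_grip (a point): centre of the black handwheel, half-way up its rim: a solid ribbed disc 56 mm in diameter, 22 mm high, upright axis, top 90 mm above the table, white dot on its face, nothing beside it within 40 mm at that height. It is 30 mm in front (-x) and 137 mm to the +y side of the lens in the stand's frame. It does not move as it turns, except to turn. Below it, from 44 mm above the table down, is a brass pinion 52 mm across.
- handwheel (a joint): angle of the handwheel, rad; 0 at the start (slide under the lens), grows clockwise seen from above, 3.2 at the end stop (slide all the way out). Each radian moves the slide 25 mm. Needs about 0.1 N m; stays where it is left.
- carriage: the slide: black plate 100 x 100 mm, top 42 mm above the table, with a rack on its +y side driven by the pinion, and on its top a steel ring 3 mm high, 58 mm inside, in which the pan's foot sits. Its origin is at table height under the plate's centre; axes as the stand's. It comes out 80 mm along the stand's -x.
- pan_center (a point): the middle of the white porcelain pan, 17 mm above its underside, which is where the ball's centre lies when it rests in the middle. Axes: x towards the pouring lip, z up; the handle points to -x. The pan is a round shallow dish 85 mm across and 26 mm high with a spherically hollowed inside (radius of curvature 90 mm, 74 mm wide), about 170 g. It stands on the slide, handle towards the robot's side.
- pan_grip (a point): the place to grip on the pan's handle, the centre of its section: a straight bar 14 mm wide and 14 mm high, from 38 to 114 mm from the pan's centre. This point is 78 mm from the pan's centre along the pan's -x and 21 mm above its underside. Axes as pan_center: pinch it across the pan's y.
- pan_lip (a point): the tip of the pan's pouring lip, 50 mm from the pan's centre along the pan's +x, 25 mm above its underside.
- ball_center (a point): centre of the loose steel ball, 22 mm in diameter, 44 g, that lies in the hollow of the pan and rolls freely.
- chute_in (a point): the upper end of the charging chute: 10 mm inside its upper end, midway between its side walls, level with their top edges (131 mm above the table). The chute is a straight steel U-channel 40 mm wide outside, 150 mm long, fixed on posts on a blue base (110 x 250 mm), running down at 14 degrees along this point's -y into a dark steel jar; z is up.
- reagent_bottle: bystander: loose glass bottle with a blue cap, 56 mm across, 110 mm tall, beyond the chute; origin at its underside.
- sample_jar: bystander: loose white jar with a red cap, 42 mm across, 55 mm tall, on the robot's side of the chute; origin at its underside.
- beaker: bystander: loose glass beaker, 48 mm across, 65 mm tall, beyond the chute; origin at its underside.

How it is judged:
By the outcome, as a careful person would: the job done as asked, in the order asked, and still so for the second after the job is handed in, while the arm keeps its last pose, push and grip.
It also fails if it takes over 67 s, if anything falls off the work surface, if the arm or the gripper's body presses on something with over 40 N, if the wrist force passes 120 N, or if a joint passes its speed limit or range.

## Working session

There is one attempt and no reset: what is moved stays moved. The work goes in short steps, each a Python script; the robot and the scene stay as the last script left them, time stands still between calls to the robot, and variables do not carry over. Pictures are saved under pics/ and viewed, and the job is handed in when it is done.

```bash
ls; mkdir -p pics; python3 - <<'E'
from cell import manip, cams
import cv2
s=manip.state(); print(s)
for n in ["side","top"]:
    c=cams.capture(n); cv2.imwrite(f"pics/{n}0.png",c["image"])
    print(n,c["intrinsics"],c["position"],c["orientation"])
E
```

```text
pics
{'clock': 0.0, 'joint_pos': array([-1.13988847e+00,  2.64759079e-01,  1.60536565e+00,  1.24967264e-05,
        1.27369413e+00, -3.68952057e-02]), 'joint_velocities': array([-1.61826481e-04, -1.27147002e-03, -9.05453149e-05,  1.50912115e-03,
        4.77765674e-04,  9.66182483e-04]), 'tau': array([-2.01652569e-03, -5.02110744e+01, -3.56881571e+01,  7.29619316e-02,
        2.93663051e-02, -2.28054096e-04]), 'tool_pos': array([ 0.3040843 , -0.60183254,  0.23738852]), 'tcp_rot': array([ 1.96139169,  0.46962806, -1.96224685]), 'contact_force': array([-0.48205929,  0.32871343, -0.68947255]), 'moment': array([ 0.01929671, -0.01772503, -0.00893528]), 'gripper_width': 0.08772012610425715}
side [[404.67987679   0.         321.36264082]
 [  0.         404.67987679 192.39651836]
 [  0.           0.           1.        ]] [0.23776236 0.6598682  0.58690223] [-0.6496805   2.47883111 -1.34228485]
top [[436.41311338   0.         319.36473865]
 [  0.         436.41311338 205.21776418]
 [  0.           0.           1.        ]] [0.38311177 0.0432893  1.28162591] [-2.15947174  2.12004178 -0.20967434]
```

View pics/side0.png

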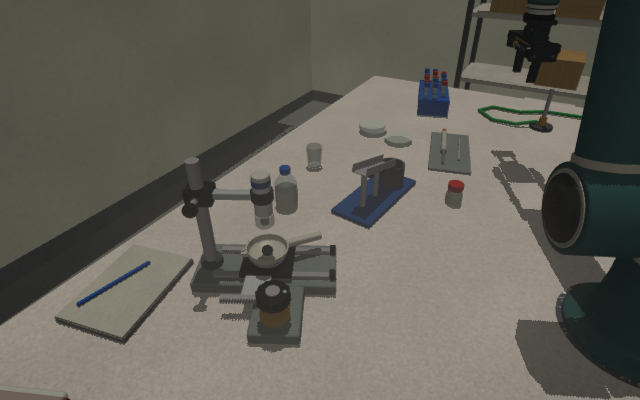

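View pics/top0.png

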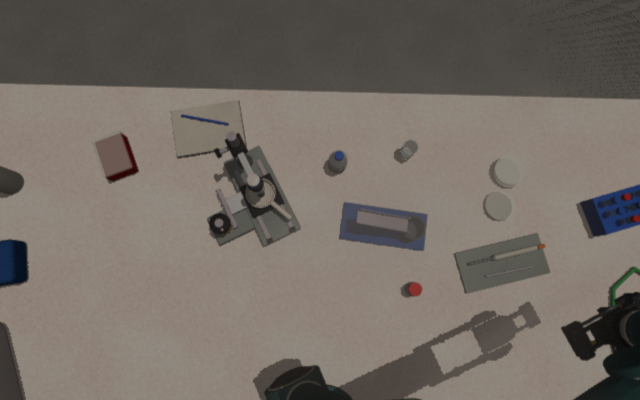

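The side view shows the stand with the handwheel at about (272,297), the pan at (267,250) with its handle pointing right, and the chute at (375,175). The top view shows the wheel at (219,223), the pan at (261,193), the chute from (357,220) to (412,228), and the red-capped jar at (414,290). Next I'll enlarge these and turn them into positions.

```bash
cat > h.py <<'E'
import numpy as np, cv2
from scipy.spatial.transform import Rotation as R
from cell import manip, cams, inverse_kinematics, order
def cap(n):
    s=manip.state(); c=cams.capture(n)
    if n=="wrist":
        T=np.eye(4);T[:3,:3]=R.from_rotvec(s['tcp_rot']).as_matrix();T[:3,3]=s['tool_pos']
        T=T@c["T_tool_cam"]
    else:
        T=np.eye(4);T[:3,:3]=R.from_rotvec(c["orientation"]).as_matrix() if np.shape(c["orientation"])==(3,) else c["orientation"];T[:3,3]=c["position"]
    c["T"]=T; return c
def cloud(c):
    z=c["z_map"];v,u=np.mgrid[:400,:640];K=c["intrinsics"]
    p=np.stack([(u-K[0,2])/K[0,0]*z,(v-K[1,2])/K[1,1]*z,z],-1)
    w=p@c["T"][:3,:3].T+c["T"][:3,3]; w[z==0]=np.nan; return w
def onplane(c,u,v,h):
    K=c["intrinsics"];d=c["T"][:3,:3]@np.array([(u-K[0,2])/K[0,0],(v-K[1,2])/K[1,1],1])
    o=c["T"][:3,3]; return o+d*(h-o[2])/d[2]
def proj(c,p):
    q=c["T"][:3,:3].T@(np.asarray(p)-c["T"][:3,3]);q=c["intrinsics"]@q;return q[:2]/q[2]
def crop(c,x,y,w,h,k,fn): cv2.imwrite(fn,cv2.resize(c["image"][y:y+h,x:x+w],None,fx=k,fy=k,interpolation=cv2.INTER_CUBIC))
E
python3 - <<'E'
from h import *
c=cap("top"); crop(c,190,120,120,140,4,"pics/t1.png"); crop(c,330,130,110,180,3.3,"pics/t2.png")
w=cloud(c)
np.savez("top.npz",z=c["z_map"],T=c["T"],K=c["intrinsics"],im=c["image"])
for u,v in [(219,223),(261,193),(290,222),(270,235),(357,220),(400,225),(414,290),(230,350-80)]: print(u,v,w[v,u].round(3))
d=cap("side"); crop(d,180,150,170,200,3,"pics/s1.png");crop(d,320,130,160,110,5,"pics/s2.png")
np.savez("side.npz",z=d["z_map"],T=d["T"],K=d["intrinsics"],im=d["image"])
w=cloud(d)
for u,v in [(272,290),(320,239),(350,300),(368,163)]: print(u,v,w[v,u].round(3))
E
```

```text
219 223 [0.538 0.294 0.089]
261 193 [0.615 0.177 0.138]
290 222 [0.552 0.102 0.034]
270 235 [0.515 0.16  0.022]
357 220 [ 0.549 -0.082  0.121]
400 225 [ 0.543 -0.205  0.084]
414 290 [ 0.366 -0.247  0.057]
230 270 [nan nan nan]
272 290 [0.541 0.294 0.093]
320 239 [0.56  0.104 0.055]
350 300 [ 0.455  0.174 -0.001]
368 163 [ 0.571 -0.155  0.104]
```

View pics/t1.png

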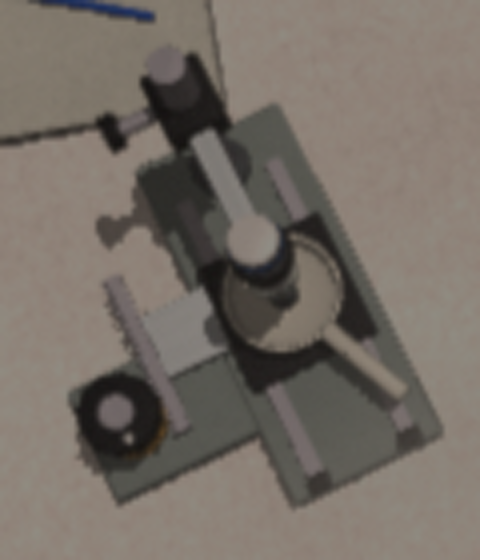

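View pics/t2.png

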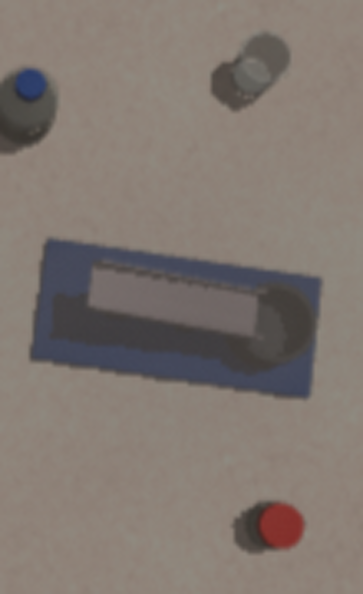

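View pics/s1.png

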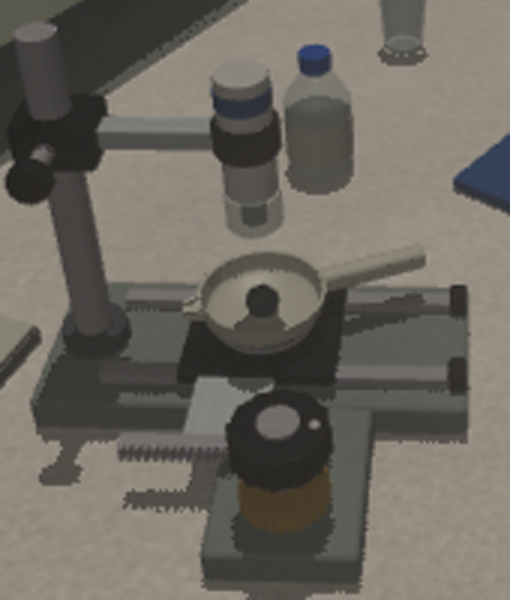

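View pics/s2.png

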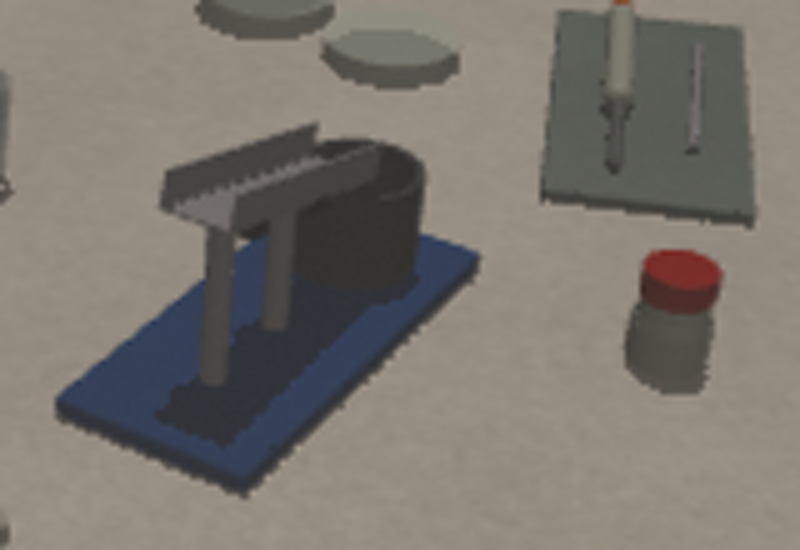

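The crops show the wheel's top disc centred at about t1 (120,412), the bed corners at t1 (275,103), (440,432) and (295,508), and the ball in the pan's middle. The chute floor spans t2 (90,265) to (260,335). Next come the fits.

```bash
cat > fit.py <<'E'
from h import *
C={}
for n in ["top","side"]:
    d=np.load(n+".npz");C[n]=dict(z_map=d["z"],T=d["T"],intrinsics=d["K"],image=d["im"])
t=C["top"]
P=lambda u,v,h:onplane(t,190+u/4,120+v/4,h)
cs=[P(*q,.024) for q in [(275,103),(440,432),(295,508)]]
print("corners",np.round(cs,4)); print(np.linalg.norm(cs[0]-cs[1]),np.linalg.norm(cs[1]-cs[2]))
d=(cs[1]-cs[0])[:2]; a=np.arctan2(-d[1],-d[0]); print("stand yaw(+x)",a)
e=(cs[1]-cs[2])[:2]; print("yaw from short",np.arctan2(e[1],e[0])+np.pi/2)
for n in C:
    w=cloud(C[n]); r=np.hypot(w[...,0]-.54,w[...,1]-.294)
    m=(r<.045)&(w[...,2]>.082)&(w[...,2]<.1); p=w[m]; 
    (x,y),rr=cv2.minEnclosingCircle(p[:,:2].astype(np.float32)); print(n,"wheel",m.sum(),x,y,rr,np.median(p[:,2]))
    # pan region rim
    r=np.hypot(w[...,0]-.60,w[...,1]-.165)
    m=(r<.15)&(w[...,2]>.05)&(w[...,2]<.08); p=w[m]; print(n,"panpts",m.sum(),p.min(0),p.max(0))
    np.save(n+"_pan.npy",p)
    r=np.hypot(w[...,0]-.55,w[...,1]+.14); m=(r<.14)&(w[...,2]>.075)&(w[...,2]<.15);p=w[m]; np.save(n+"_chute.npy",p);print(n,"chute",m.sum(),p.min(0),p.max(0))
E
python3 fit.py
python3 - <<'E'
import cv2,numpy as np
# top-down ortho plots coloured by height
for k,(cx,cy) in {"pan":(.58,.16),"chute":(.55,-.14)}.items():
    im=np.zeros((500,1000,3),np.uint8)
    for i,n in enumerate(["top","side"]):
        p=np.load(f"{n}_{k}.npy"); lo,hi=(.05,.08) if k=="pan" else (.08,.14)
        for q in p:
            c=cv2.applyColorMap(np.uint8([[np.clip((q[2]-lo)/(hi-lo)*255,0,255)]]),cv2.COLORMAP_JET)[0,0].tolist()
            cv2.circle(im,(int(i*500+250-(q[1]-cy)*1500),int(250-(q[0]-cx)*1500)),2,c,-1)
    cv2.imwrite(f"pics/o_{k}.png",cv2.resize(im,(800,400)))
E
```

```text
corners [[0.7815 0.2025 0.024 ]
 [0.5366 0.0734 0.024 ]
 [0.4798 0.176  0.024 ]]
0.2768526888784731 0.11730848687773138
stand yaw(+x) 0.48527215520029876
yaw from short 0.5058848180710651
top wheel 339 0.5377237200737 0.29363882541656494 0.029087185859680176 0.08986760800304805
top panpts 547 [0.51222812 0.09824721 0.05004051] [0.73234059 0.28435305 0.07901349]
top chute 821 [ 0.52242869 -0.25790107  0.07574479] [ 0.57907627 -0.07950592  0.13516403]
side wheel 767 0.5403817296028137 0.2939254343509674 0.029724888503551483 0.0888753116715838
side panpts 1321 [0.51402487 0.09684778 0.050011  ] [0.72523613 0.28826352 0.07990965]
side chute 643 [ 0.5243058  -0.23408546  0.0752441 ] [ 0.58373847 -0.07867121  0.13201538]
```

View pics/o_pan.png

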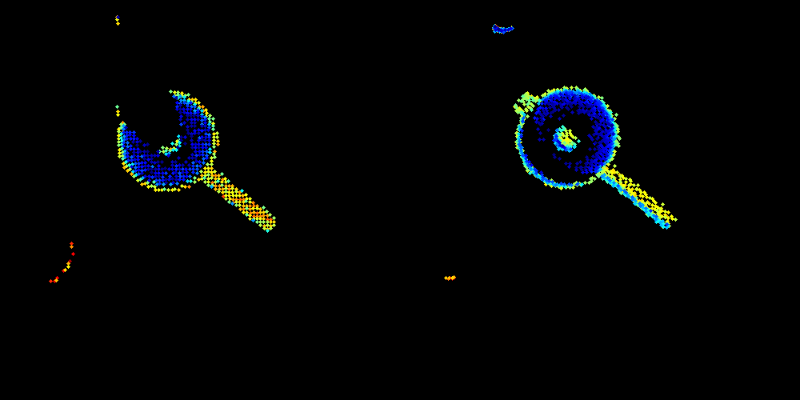

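View pics/o_chute.png

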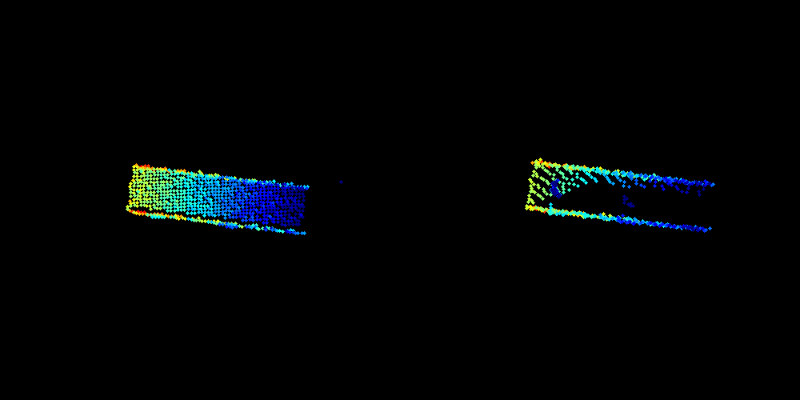

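The height maps fit the given sizes: the wheel is at (0.539, 0.294) with its top at 89 mm, the pan is centred under the lens with its handle at about 50°, and the chute's upper end is at y ≈ -0.08. I'll refine the fits and plan the joints.

```bash
python3 - <<'E'
from h import *
from scipy.optimize import least_squares
for n in ["top","side"]:
    p=np.load(n+"_chute.npy")
    # wall top edges: points with local high; use min area rect of all pts connected
    m=(p[:,1]>-.235)&(p[:,1]<-.07)&(p[:,0]>.515)&(p[:,0]<.59)
    # edge lines: per y-bin max & min x
    q=p[m];b=np.round(q[:,1]/.005)
    E=[[],[]]
    for k in np.unique(b):
        s=q[b==k]; 
        if -.22<k*.005<-.09:
            E[0].append(s[s[:,0].argmax()]);E[1].append(s[s[:,0].argmin()])
    for e in E:
        e=np.array(e);f=np.polyfit(e[:,1],e[:,0],1);g=np.polyfit(e[:,1],e[:,2],1);print(n,"x at y=-.09",np.polyval(f,-.09).round(4),"slope",f[0].round(4),"z",np.polyval(g,-.09).round(4),"zslope",g[0].round(3))
    print(" maxy by x", [(round(x,3),q[abs(q[:,0]-x)<.004][:,1].max().round(4)) for x in np.arange(.54,.582,.008)])
    w=np.load(n+"_pan.npy")
    r=np.hypot(w[:,0]-.63,w[:,1]-.187); rim=w[(w[:,2]>.0635)&(w[:,2]<.0725)&(r<.047)&(r>.036)]
    s=least_squares(lambda a:np.hypot(rim[:,0]-a[0],rim[:,1]-a[1])-a[2],[.63,.187,.042],loss="soft_l1",f_scale=.002); print(n,"pan rim",s.x.round(4),len(rim))
    c=s.x[:2]; d=w[:,:2]-c; rr=np.hypot(*d.T); h=w[(rr>.055)&(rr<.118)&(d@[-.64,-.77]>.05)&(np.abs(d@[.77,-.64])<.025)&(w[:,2]>.06)]
    dd=h[:,:2]-c; print(" handle yaw",np.arctan2(-dd.mean(0)[1],-dd.mean(0)[0]), "PCA",np.linalg.svd(dd-dd.mean(0))[2][0], "z",np.median(h[:,2]),"maxr",np.hypot(*dd.T).max())
    bl=w[(rr<.014)&(w[:,2]>.06)]; print(" ball",bl.mean(0),len(bl))
E
```

```text
top x at y=-.09 0.5782 slope 0.1251 z 0.1276 zslope 0.24
top x at y=-.09 0.5382 slope 0.1224 z 0.1089 zslope 0.105
 maxy by x [(np.float64(0.54), np.float64(-0.0798)), (np.float64(0.548), np.float64(-0.0795)), (np.float64(0.556), np.float64(-0.0825)), (np.float64(0.564), np.float64(-0.082)), (np.float64(0.572), np.float64(-0.0848)), (np.float64(0.58), np.float64(-0.0848))]
top pan rim [0.6287 0.1869 0.0405] 106
 handle yaw 0.8895661764801888 PCA [-0.63218498 -0.7748175 ] z 0.06940699732911138 maxr 0.11267681738099714
 ball [0.62404404 0.18324891 0.06437398] 19
side x at y=-.09 0.5817 slope 0.1264 z 0.1228 zslope 0.253
side x at y=-.09 0.5403 slope 0.1173 z 0.112 zslope 0.159
 maxy by x [(np.float64(0.54), np.float64(-0.0789)), (np.float64(0.548), np.float64(-0.0787)), (np.float64(0.556), np.float64(-0.081)), (np.float64(0.564), np.float64(-0.0819)), (np.float64(0.572), np.float64(-0.0846)), (np.float64(0.58), np.float64(-0.0839))]
side pan rim [0.6317 0.1873 0.0408] 282
 handle yaw 0.8586721211934227 PCA [0.63453865 0.77289113] z 0.06746651505710721 maxr 0.11313498056262442
 ball [0.6297145  0.1899664  0.06453707] 72
```

```bash
python3 - <<'E'
from h import *
def down(yaw): # tool x down, tool y (jaw) at yaw
    y=np.array([np.cos(yaw),np.sin(yaw),0]);x=np.array([0,0,-1.]);return R.from_matrix(np.stack([x,y,np.cross(x,y)],1)).as_rotvec()
print(manip.state()['joint_pos'][5])
for nm,p in {"wheel":(.539,.294,.06),"pan":(.5115,.089,.044),"fin":(.577,.04,.13)}.items():
    for yaw in np.arange(-3,3.2,.5):
        q=inverse_kinematics(np.array(p),down(yaw)); print(nm,round(yaw,2),None if q is None else np.round(q,3))
E
```

```text
-0.03694456798379177
wheel -3.0 None
wheel -2.5 None
wheel -2.0 [ 0.459  0.316  1.892 -0.     0.933  2.459]
wheel -1.5 [ 0.459  0.316  1.892 -0.     0.933  1.959]
wheel -1.0 [0.459 0.316 1.892 0.    0.933 1.459]
wheel -0.5 [ 0.459  0.316  1.892 -0.     0.933  0.959]
wheel 0.0 [ 0.459  0.316  1.892 -0.     0.933  0.459]
wheel 0.5 [ 0.459  0.316  1.892 -0.     0.933 -0.041]
wheel 1.0 [ 0.459  0.316  1.892  0.     0.933 -0.541]
wheel 1.5 [ 0.459  0.316  1.892 -0.     0.933 -1.041]
wheel 2.0 [ 0.459  0.316  1.892  0.     0.933 -1.541]
wheel 2.5 [ 0.459  0.316  1.892 -0.     0.933 -2.041]
wheel 3.0 [ 0.459  0.316  1.892  0.     0.933 -2.541]
pan -3.0 None
pan -2.5 None
pan -2.0 [ 0.124  0.179  2.105 -0.     0.858  2.124]
pan -1.5 [ 0.124  0.179  2.105 -0.     0.858  1.624]
pan -1.0 [0.124 0.179 2.105 0.    0.858 1.124]
pan -0.5 [ 0.124  0.179  2.105 -0.     0.858  0.624]
pan 0.0 [ 0.124  0.179  2.105 -0.     0.858  0.124]
pan 0.5 [ 0.124  0.179  2.105 -0.     0.858 -0.376]
pan 1.0 [ 0.124  0.179  2.105  0.     0.858 -0.876]
pan 1.5 [ 0.124  0.179  2.105 -0.     0.858 -1.376]
pan 2.0 [ 0.124  0.179  2.105 -0.     0.858 -1.876]
pan 2.5 [ 0.124  0.179  2.105 -0.     0.858 -2.376]
pan 3.0 None
fin -3.0 None
fin -2.5 [ 0.026  0.175  1.923 -0.     1.044  2.526]
fin -2.0 [ 0.026  0.175  1.923 -0.     1.044  2.026]
fin -1.5 [ 0.026  0.175  1.923 -0.     1.044  1.526]
fin -1.0 [0.026 0.175 1.923 0.    1.044 1.026]
fin -0.5 [ 0.026  0.175  1.923 -0.     1.044  0.526]
fin 0.0 [ 0.026  0.175  1.923 -0.     1.044  0.026]
fin 0.5 [ 0.026  0.175  1.923 -0.     1.044 -0.474]
fin 1.0 [ 0.026  0.175  1.923  0.     1.044 -0.974]
fin 1.5 [ 0.026  0.175  1.923 -0.     1.044 -1.474]
fin 2.0 [ 0.026  0.175  1.923 -0.     1.044 -1.974]
fin 2.5 [ 0.026  0.175  1.923 -0.     1.044 -2.474]
fin 3.0 None
```

```bash
cat >> h.py <<'E'
def down(yaw):
    y=np.array([np.cos(yaw),np.sin(yaw),0]);x=np.array([0,0,-1.]);return R.from_matrix(np.stack([x,y,np.cross(x,y)],1)).as_rotvec()
def st(m=""):
    s=manip.state();print(m,"t",round(s['clock'],2),"tcp",s['tool_pos'].round(4),"q6",round(s['joint_pos'][5],3),"F",s['contact_force'].round(1),"M",s['moment'].round(2),"w",round(s['gripper_width'],4));return s
E
python3 - <<'E'
from h import *
a=.5; manip.move_pose([.43*np.cos(a),.43*np.sin(a),.28],down(.5+1.7)); st()
manip.move_pose([.5,.285,.24],down(.499+1.7)); st()
c=cap("wrist"); cv2.imwrite("pics/w1.png",c["image"]); np.savez("w1.npz",z=c["z_map"],T=c["T"],K=c["intrinsics"],im=c["image"])
print(proj(c,[.539,.294,.09]),proj(c,[.63,.187,.068]),proj(c,[.51,.09,.07]))
E
```

```text
t 3.06 tcp [0.3777 0.2058 0.28  ] q6 -1.758 F [ 0.7  1.5 -0.2] M [ 0.12 -0.11  0.03] w 0.0882
 t 3.71 tcp [0.4994 0.2843 0.2394] q6 -1.724 F [-1.  -0.5  0.7] M [ 0.13 -0.07  0.01] w 0.0882
[306.37321975 218.73353784] [183.02289085 220.35853458] [151.83281662  72.72390838]
```

View pics/w1.png

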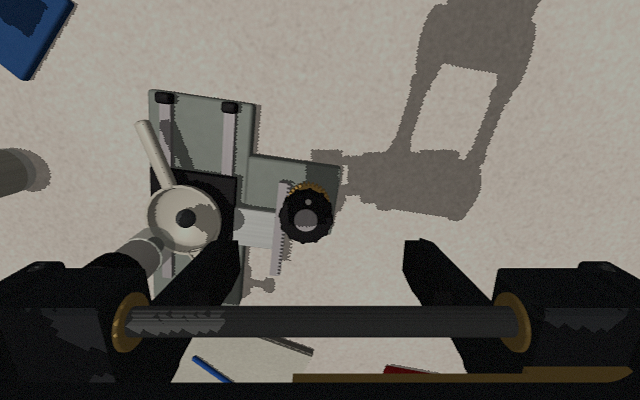

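The wrist view shows the wheel rim spanning about (279..335, 185..244), centred at (307,213), the dot at (308,202), and the ball in the pan's middle at (186,217). I'll fit the wheel here and compare it with the fixed cameras.

```bash
python3 - <<'E'
from h import *
d=np.load("w1.npz");c=dict(z_map=d["z"],T=d["T"],intrinsics=d["K"],image=d["im"])
w=cloud(c);r=np.hypot(w[...,0]-.539,w[...,1]-.294)
m=(r<.045)&(w[...,2]>.082)&(w[...,2]<.1);p=w[m];print(m.sum(),cv2.minEnclosingCircle(p[:,:2].astype(np.float32)),np.median(p[:,2]))
r=np.hypot(w[...,0]-.63,w[...,1]-.187);m=(r<.047)&(w[...,2]>.063)&(w[...,2]<.073)&(r>.034);p=w[m];print(m.sum(),cv2.minEnclosingCircle(p[:,:2].astype(np.float32)))
crop_=c["image"][160:270,120:360];cv2.imwrite("pics/w1c.png",cv2.resize(crop_,None,fx=3.3,fy=3.3,interpolation=cv2.INTER_CUBIC))
E
```

```text
2181 ((0.5401240587234497, 0.29280826449394226), 0.029496416449546814) 0.09029536577253278
810 ((0.6310632228851318, 0.18554794788360596), 0.04685826599597931)
```

View pics/w1c.png

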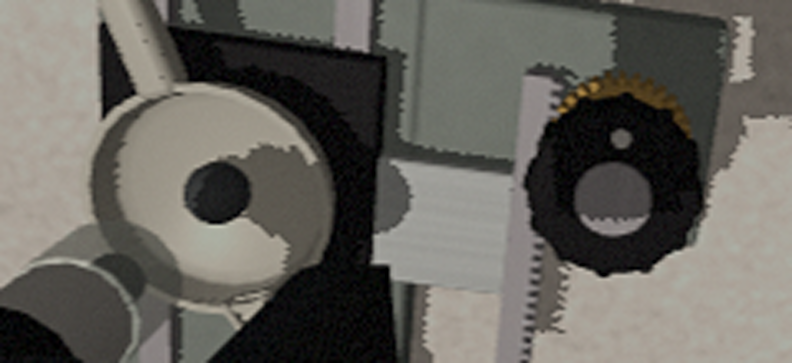

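```bash
python3 - <<'E'
from h import *
yaw=.4978+1.7
manip.move_pose([.5397,.2933,.14],down(yaw)); st()
manip.move_linear([.5397,.2933,.061],rate=.06); st()
manip.set_gripper(.04,20); s=st("grip")
q=s['joint_pos'].copy(); q[5]+=.6; manip.set_joints(q); st("turn .6")
c=cap("side");cv2.imwrite("pics/s2b.png",cv2.resize(c["image"][130:370,130:450],None,fx=2.4,fy=2.4))
E
```

```text
t 4.27 tcp [0.539  0.2929 0.1408] q6 -1.74 F [ 0.6 -0.1  0.7] M [ 0.1  -0.12  0.01] w 0.0883
 t 5.73 tcp [0.5401 0.2935 0.0616] q6 -1.741 F [-0.5 -0.1  0.2] M [ 0.11 -0.07  0.  ] w 0.0881
grip t 6.33 tcp [0.5397 0.2934 0.0611] q6 -1.741 F [-1.6  1.4  0.7] M [ 0.17 -0.07  0.01] w 0.0555
turn .6 t 6.95 tcp [0.5395 0.294  0.0611] q6 -1.143 F [0.  3.7 0.3] M [ 0.62  0.07 -0.03] w 0.0553
```

View pics/s2b.png

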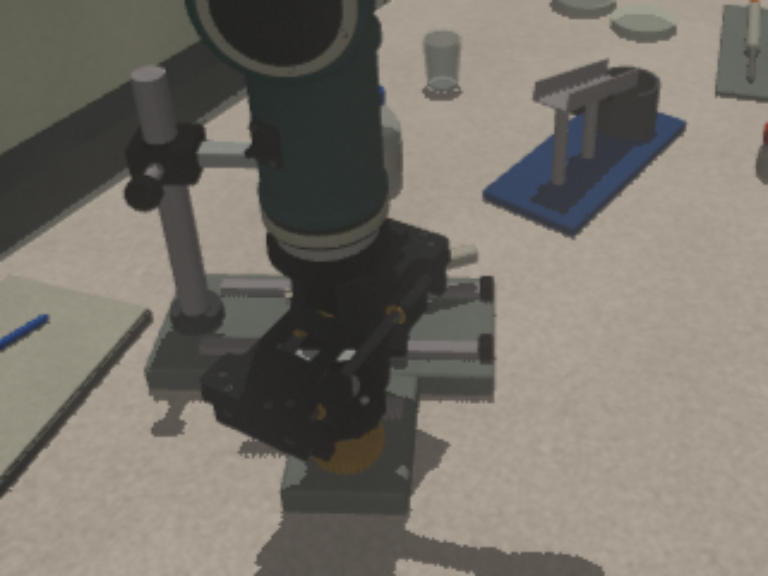

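```bash
python3 - <<'E'
from h import *
manip.dwell(1.0); s=st()
q=s['joint_pos'].copy(); q[5]=-1.741+3.27; manip.set_joints(q); st("turned")
for n in ["top","side"]:
    c=cap(n);cv2.imwrite(f"pics/{n}3.png",c["image"])
crop(cap("top"),190,120,130,140,4,"pics/t3.png")
E
```

```text
t 8.0 tcp [0.5395 0.294  0.0611] q6 -1.142 F [-1.5  5.3 -0.7] M [0.78 0.12 0.04] w 0.0553
turned t 10.28 tcp [0.5402 0.2939 0.0612] q6 1.528 F [ 2.7  0.8 -3.4] M [-0.04 -0.54  0.69] w 0.055
```

View pics/t3.png

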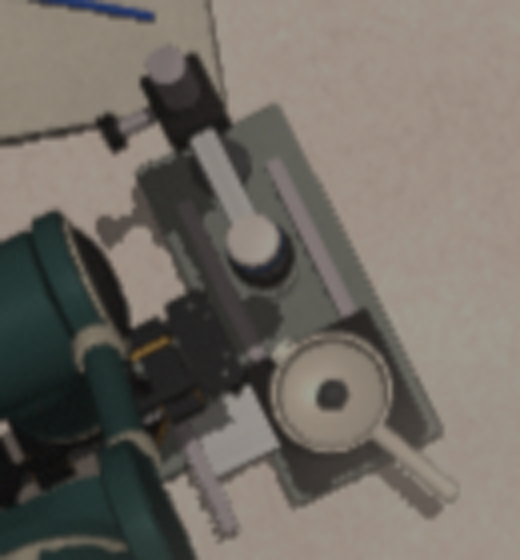

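View pics/side3.png

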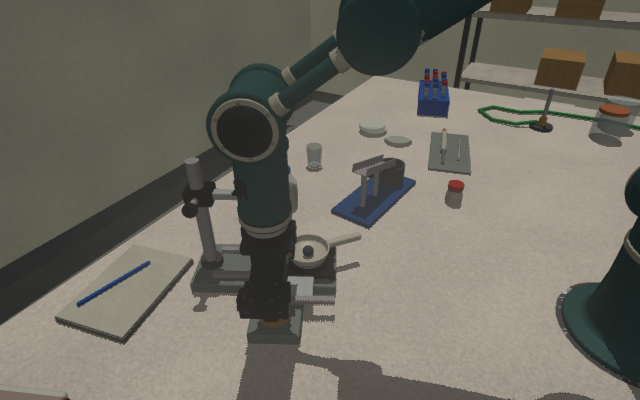

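The slide is out, with the pan now at t3 (331,392), the ball centred at (332,394), and an Mz of 0.69 that suggests the end stop. I'll measure the travel before letting go.

```bash
cat > panfit.py <<'E'
from h import *
from scipy.optimize import least_squares
def panfit(c,g,yaw=.875,zr=.068,verbose=True,win=.005):
    w=cloud(c).reshape(-1,3); w=w[~np.isnan(w[:,0])]
    d=w[:,:2]-g; r=np.hypot(*d.T); rim=w[(np.abs(w[:,2]-zr)<win)&(r<.052)&(r>.030)]
    # exclude handle and lip
    ux=np.array([np.cos(yaw),np.sin(yaw)]); dd=rim[:,:2]-g; cs=np.abs(dd@ux)/np.hypot(*dd.T); rim=rim[cs<.9]
    s=least_squares(lambda a:np.hypot(rim[:,0]-a[0],rim[:,1]-a[1])-.041,list(g),loss="soft_l1",f_scale=.002); c0=s.x
    d=w[:,:2]-c0; a=-(d@ux); b=d@[-ux[1],ux[0]]
    h=w[(a>.055)&(a<.113)&(np.abs(b)<.02)&(np.abs(w[:,2]-zr)<.012)]
    hd=h[:,:2]-c0
    y=np.nan
    if len(h)>5: m=hd.mean(0); y=np.arctan2(-m[1],-m[0])
    r=np.hypot(*d.T);bl=w[(r<.016)&(w[:,2]>zr-.007)&(w[:,2]<zr+.006)]
    if verbose: print("pan",c0.round(4),len(rim),"yaw",y,len(h),"hz",np.median(h[:,2]) if len(h) else None,"ball",(bl.mean(0)[:2]-c0).round(4) if len(bl) else None)
    return c0,y
E
python3 - <<'E'
from panfit import *
for n,g in [("top",(.5595,.149)),("side",(.561,.149))]:
    print(n); panfit(cap(n),np.array(g))
st()
E
```

```text
top
pan [0.5586 0.1498] 88 yaw 0.8851609264641963 108 hz 0.06925749295439365 ball [-0.0011 -0.0002]
side
pan [0.5616 0.1501] 152 yaw 0.8532489158359879 218 hz 0.06697807800828248 ball [-0.002   0.0018]
 t 10.53 tcp [0.5402 0.2938 0.0612] q6 1.529 F [ 4.5  2.1 -3.3] M [ 0.07 -0.82  0.69] w 0.0553
```

```bash
python3 - <<'E'
from panfit import *
s=manip.state();q=s['joint_pos'].copy(); q[5]+=.08; manip.set_joints(q); st("more")
panfit(cap("top"),np.array((.5586,.1498)))
manip.set_gripper(.088,20); st("open")
manip.move_linear([.5398,.2935,.15],rate=.1); st()
for n,g in [("top",(.5595,.149)),("side",(.561,.149))]: panfit(cap(n),np.array(g))
crop(cap("side"),180,150,170,200,3,"pics/s4.png")
E
```

```text
more t 10.78 tcp [0.539  0.2934 0.0611] q6 1.608 F [-2.3 -0.5  1.7] M [-0.09  0.35  0.11] w 0.0555
pan [0.5586 0.1501] 96 yaw 0.8878004044286103 107 hz 0.06926087608812148 ball [-0.0009 -0.0006]
open t 11.47 tcp [0.5403 0.2938 0.0612] q6 1.609 F [0.3 0.2 0. ] M [-0.    0.02  0.  ] w 0.0881
 t 12.51 tcp [0.5392 0.2932 0.1491] q6 1.608 F [ 0.2 -0.4 -0.5] M [-0.03  0.02 -0.03] w 0.0881
pan [0.5587 0.1497] 92 yaw 0.8838082353539316 105 hz 0.06922716064695411 ball [-0.0007 -0.0006]
pan [0.5612 0.1501] 203 yaw 0.8567472070500323 217 hz 0.0669150447924155 ball [-0.0015  0.0022]
```

View pics/s4.png

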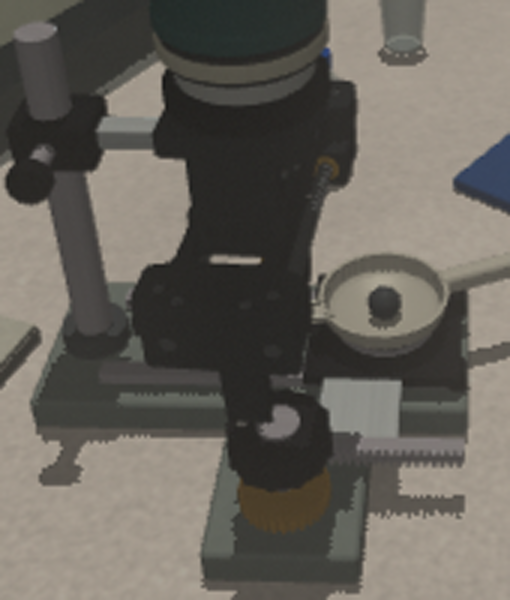

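With the extra turn the wheel slipped in the jaws and the slide didn't move, so it is at the end stop. Travel measures about 79 mm in both cameras and the ball is in the middle (s4 (385,300)). Next is the handle, with a wrist look before descending.

```bash
python3 - <<'E'
from panfit import *
y=.871;jy=y+np.pi/2
c=np.array([.560,.150]);g=c-.078*np.array([np.cos(y),np.sin(y)])
manip.move_linear([.43,.235,.24],rate=.2); st()
manip.move_pose([g[0],g[1],.17],down(jy)); st()
w=cap("wrist");cv2.imwrite("pics/w5.png",w["image"]); panfit(w,c)
np.savez("w5.npz",z=w["z_map"],T=w["T"],K=w["intrinsics"],im=w["image"])
print(proj(w,[g[0],g[1],.07]),proj(w,[.56,.15,.068]))
E
```

```text
t 13.57 tcp [0.4302 0.2351 0.2395] q6 1.6 F [ 0.7  0.5 -0.1] M [-0.06 -0.   -0.  ] w 0.0881
 t 16.84 tcp [0.5098 0.0904 0.17  ] q6 -2.314 F [-0.8  0.1  0.2] M [ 0.14 -0.07  0.03] w 0.0882
pan [0.5599 0.1478] 836 yaw 0.8906216844656416 1077 hz 0.0697709784991073 ball [-0.0012 -0.0014]
[320.96968293 198.66378185] [320.92377678 276.98570688]
```

View pics/w5.png

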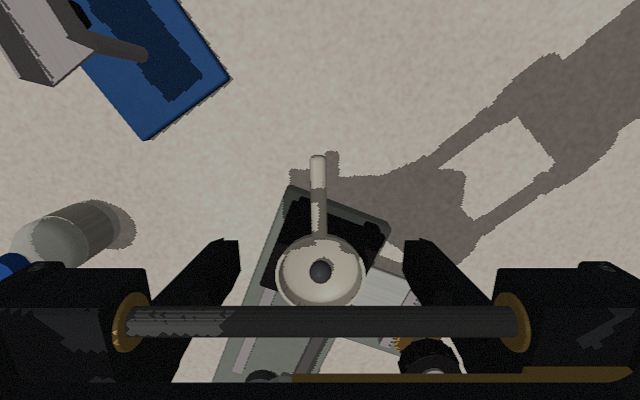

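The wrist view shows the handle from its end at (318,155) to its root at (319,235) and the pan centre at (321,271), so the yaw is about 0.885 and the handle sits about 2 mm to the left of my aim. The plate corner at (290,190) is close to the left finger, so I'll use a narrower opening and grip 4 mm higher.

```bash
python3 - <<'E'
from panfit import *
y=.885;jy=y+np.pi/2
c=np.array([.5598,.149]);g=c-.078*np.array([np.cos(y),np.sin(y)])
manip.set_gripper(.046,10)
manip.move_pose([g[0],g[1],.12],down(jy))
manip.move_linear([g[0],g[1],.048],rate=.05); st("down")
w=cap("wrist");cv2.imwrite("pics/w6.png",w["image"])
manip.set_gripper(.012,10); st("touch")
manip.set_gripper(.0,45); st("grip")
w=cap("wrist");cv2.imwrite("pics/w7.png",w["image"])
panfit(cap("top"),c)
E
```

```text
down t 19.56 tcp [0.5108 0.0887 0.0484] q6 -2.332 F [ 1.  -0.  -0.9] M [ 0.06 -0.05  0.04] w 0.0463
touch t 20.19 tcp [0.5105 0.0886 0.048 ] q6 -2.332 F [-0.2 -0.8  0.1] M [ 0.06 -0.15 -0.07] w 0.0139
grip t 20.41 tcp [0.5105 0.0886 0.048 ] q6 -2.332 F [ 0.5 -0.5  0.3] M [ 0.   -0.14 -0.03] w 0.0135
pan [0.5598 0.149 ] 0 yaw 0.8611078326476831 14 hz 0.06799382219434835 ball None
```

View pics/w6.png

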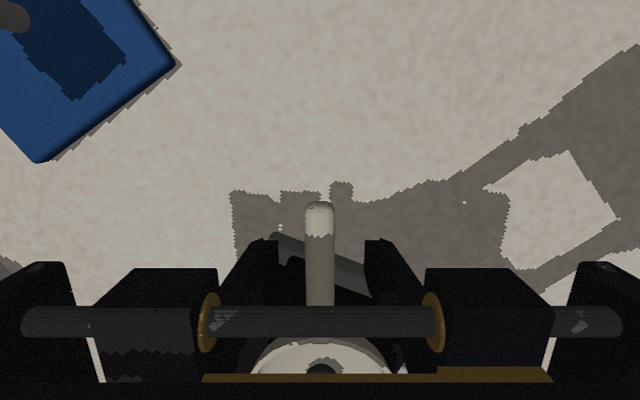

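View pics/w7.png

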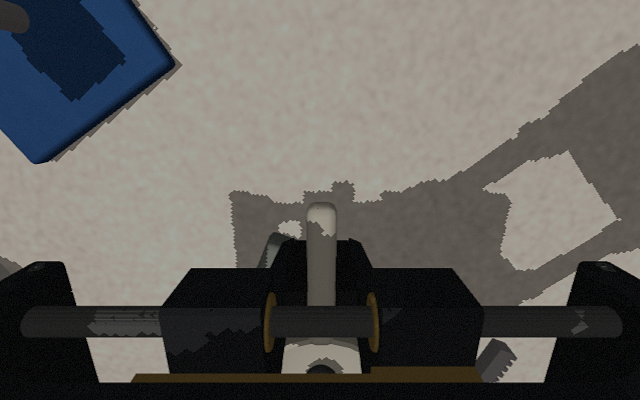

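Grip is good: width 13.5 mm, handle still in line. Now a gentle lift and a look.

```bash
python3 - <<'E'
from panfit import *
s=manip.state();p=s['tool_pos']
manip.move_linear([.5105,.0886,.078],rate=.025); st("lift")
w=cap("wrist");cv2.imwrite("pics/w8.png",w["image"])
d=cap("side");crop(d,200,170,200,150,4,"pics/s8.png"); panfit(d,np.array([.5605,.149]),zr=.098)
E
```

```text
lift t 21.86 tcp [0.5103 0.0886 0.0778] q6 -2.332 F [-0.8 -0.1 -2.6] M [ 0.06 -0.03 -0.07] w 0.0134
pan [0.5608 0.15  ] 165 yaw 0.8541504198843242 128 hz 0.09724769730531405 ball [-0.0015  0.0019]
```

View pics/s8.png

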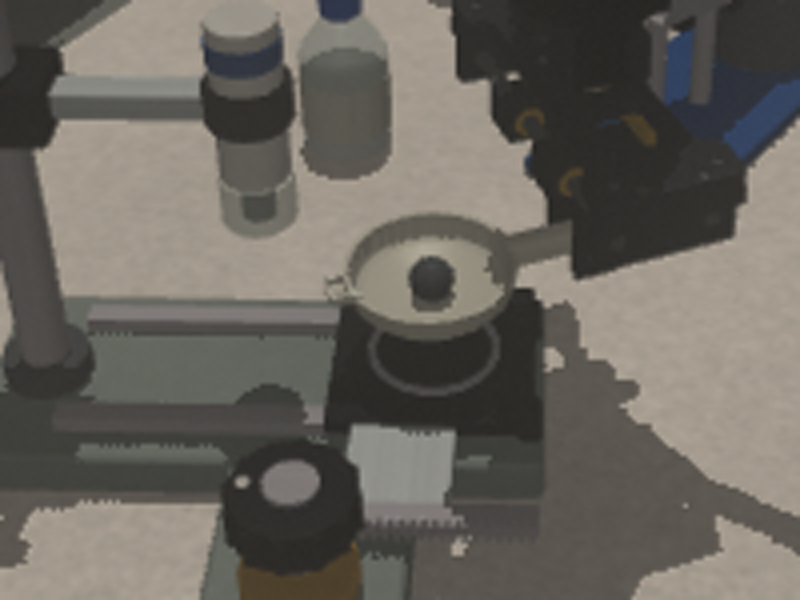

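View pics/w8.png

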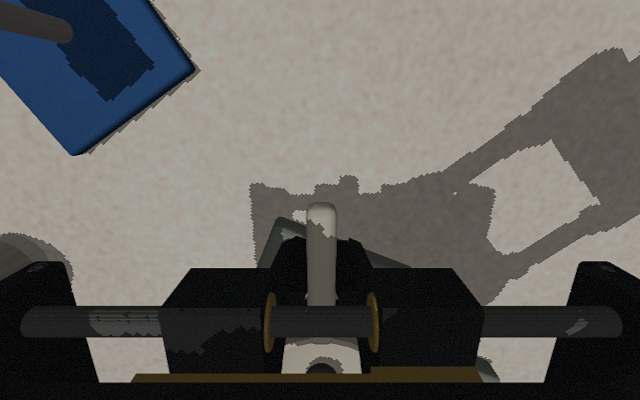

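The pan is lifted clear of the ring with the ball in the middle at s8 (432,278), and the handle hasn't shifted in the jaws. Next I back away from the microscope, rise, and turn in slow moves.

```bash
python3 - <<'E'
from panfit import *
def go(c,y,z,rate):
    p=[c[0]-.078*np.cos(y),c[1]-.078*np.sin(y),z]
    manip.move_linear(p,rate=rate,rot=down(y+np.pi/2)); st(str(y))
go((.535,.085),.885,.100,.032)
go((.535,.075),.885,.150,.03)
go((.545,.06),-.4,.150,.026)
d=cap("side");cv2.imwrite("pics/s9.png",d["image"])
panfit(cap("top"),np.array([.545,.06]),yaw=-.4,zr=.17)
E
```

```text
0.885 t 24.36 tcp [0.4856 0.0247 0.0999] q6 -2.456 F [-0.   0.1 -2.5] M [ 0.02 -0.01  0.01] w 0.0132
0.885 t 26.21 tcp [0.4854 0.0147 0.1498] q6 -2.477 F [-0.1  0.  -2.4] M [0.05 0.01 0.03] w 0.0135
-0.4 t 29.31 tcp [0.4732 0.0903 0.15  ] q6 -1.034 F [-0.3 -0.1 -3.4] M [ 0.08 -0.    0.09] w 0.0131
pan [0.5432 0.0601] 38 yaw nan 4 hz 0.16919527416305835 ball [ 0.0007 -0.0011]
```

View pics/s9.png

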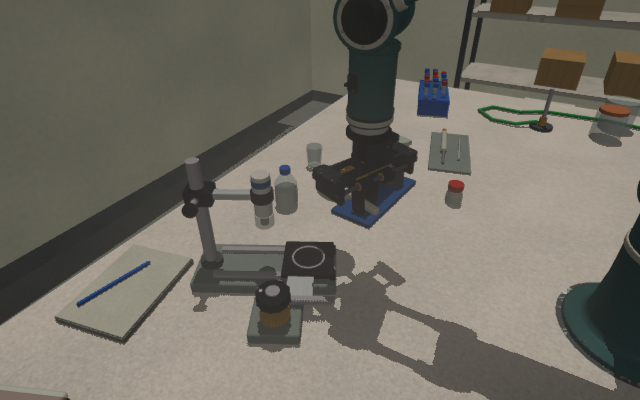

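```bash
cat >> panfit.py <<'E'
def go(c,y,z,rate):
    p=[c[0]-.078*np.cos(y),c[1]-.078*np.sin(y),z]
    manip.move_linear(p,rate=rate,rot=down(y+np.pi/2)); st(str(y))
E
python3 - <<'E'
from panfit import *
go((.5695,-.010),-1.694,.150,.032)
manip.dwell(.3)
t=cap("top");crop(t,290,160,150,110,5,"pics/t10.png");panfit(t,np.array([.569,-.01]),yaw=-1.694,zr=.17)
np.savez("t10.npz",z=t["z_map"],T=t["T"],K=t["intrinsics"],im=t["image"])
w=cap("wrist");cv2.imwrite("pics/w10.png",w["image"])
d=cap("side");crop(d,290,120,160,120,5,"pics/s10.png")
E
```

```text
-1.694 t 32.94 tcp [0.579  0.0674 0.15  ] q6 0.196 F [-0.3  0.4 -2.5] M [ 0.15 -0.06 -0.01] w 0.0134
pan [ 0.5668 -0.0105] 66 yaw nan 0 hz None ball [ 0.0003 -0.0065]
```

View pics/t10.png

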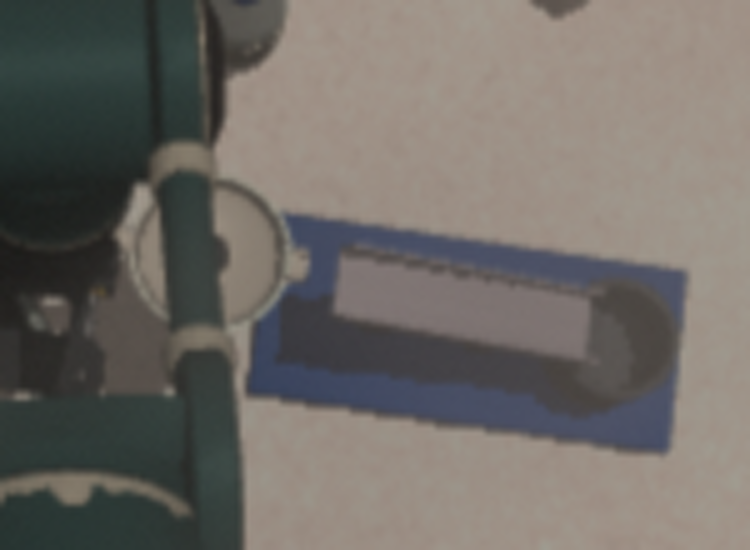

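View pics/w10.png

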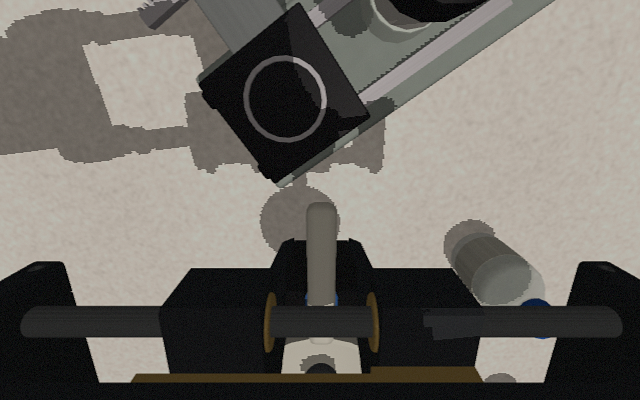

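View pics/s10.png

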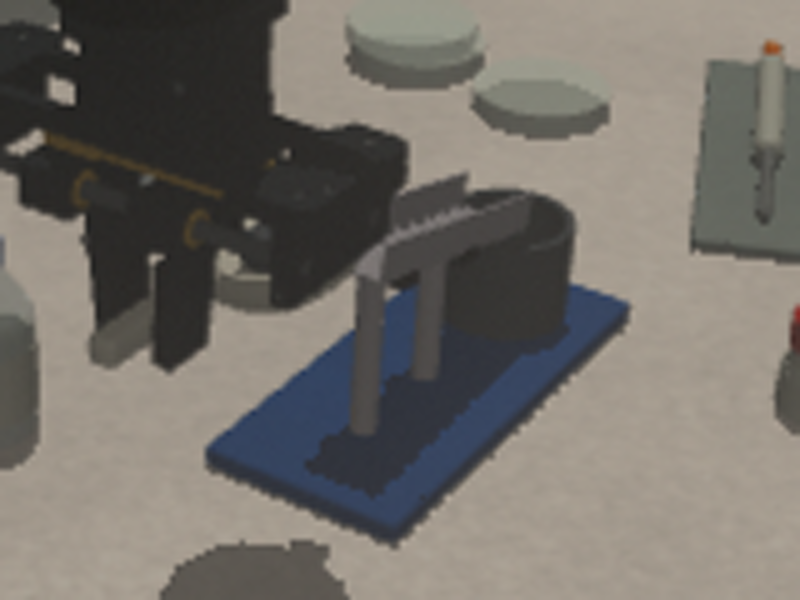

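The top crop shows the lip tip at (308,263), pointing along the chute, whose upper end runs from (342,248) to (333,315). The ball edge is at (222,250), half hidden by the arm link. I'll compute the lip position in the same camera frame.

```bash
python3 - <<'E'
from panfit import *
d=np.load("t10.npz");c=dict(z_map=d["z"],T=d["T"],intrinsics=d["K"],image=d["im"])
print("lip tip by px",onplane(c,290+308/5,160+263/5,.169))
w=cloud(c).reshape(-1,3);m=(np.abs(w[:,0]-.563)<.02)&(w[:,1]<-.045)&(w[:,1]>-.07)&(w[:,2]>.14);p=w[m];i=p[:,1].argmin();print("lip pts",m.sum(),p[i],p[:,2].max(), "mean x far", p[p[:,1]<p[i,1]+.006][:,0].mean(), np.median(p[p[:,1]<p[i,1]+.006][:,2]))
dv=np.array([-.1226,-.9925]);
print("expect lip",.5695+.05*dv[0],-.01+.05*dv[1])
# rim height around pan in wrt direction
r=np.hypot(w[:,0]-.5668,w[:,1]+.0105);q=w[(r>.038)&(r<.044)&(w[:,2]>.155)&(w[:,2]<.185)]
A=np.c_[q[:,:2]-[.5668,-.0105],np.ones(len(q))];print("rim plane",np.linalg.lstsq(A,q[:,2],rcond=None)[0],len(q))
w=cap("wrist");x=cloud(w).reshape(-1,3);T=R.from_rotvec(manip.state()['tcp_rot']).as_matrix();tp=manip.state()['tool_pos']
l=(x-tp)@T; h=l[(np.abs(l[:,1])<.006)&(l[:,0]>-.04)&(l[:,0]<-.015)&(l[:,0]==l[:,0])]
# handle top surface in tool frame x(down) versus z(along)
f=np.polyfit(h[:,2],h[:,0],1);print("handle top n",len(h),"z range",h[:,2].min(),h[:,2].max(),"tilt",f,"lat",np.polyfit(h[:,2],h[:,1],1))
E
```

```text
lip tip by px [ 0.56154755 -0.06243136  0.169     ]
lip pts 69 [ 0.55638161 -0.06159299  0.16161428] 0.1716847012240068 mean x far 0.5610986174203949 0.16808387807199898
expect lip 0.56337 -0.059625000000000004
rim plane [-0.03154823  0.01961052  0.16789842] 130
handle top n 2788 z range -0.03444187775582322 0.0415401027130065 tilt [-0.00426659 -0.02169537] lat [ 1.48381854e-03 -2.22572912e-05]
```

The handle is level (4 mrad) and straight in the jaws. The lip is within 0.5 mm of the chute's centreline and 20 mm short of its end. I'll advance 27 mm above the metal, then lower slowly to about 16 mm over the wall tops.

```bash
python3 - <<'E'
from panfit import *
y=-1.694;r=down(y+np.pi/2)
manip.move_linear([.5757,.0406,.150],rate=.015,rot=r); st("adv")
manip.move_linear([.5757,.0406,.129],rate=.012,rot=r); st("low")
manip.dwell(1.0); st()
t=cap("top");crop(t,310,170,120,90,6,"pics/t11.png")
w=cloud(t).reshape(-1,3);m=(np.abs(w[:,0]-.56)<.012)&(w[:,1]<-.07)&(w[:,1]>-.1)&(w[:,2]>.136);p=w[m];i=p[:,1].argmin();print("lip",m.sum(),p[i],np.median(p[:,2]),p[p[:,1]<p[i,1]+.006].mean(0))
d=cap("side");crop(d,290,120,160,120,5,"pics/s11.png");cv2.imwrite("pics/s11f.png",d["image"])
w=cap("wrist");cv2.imwrite("pics/w11.png",w["image"])
E
```

```text
adv t 35.39 tcp [0.5757 0.0407 0.15  ] q6 0.15 F [-0.  -0.1 -2.3] M [ 0.14 -0.11  0.03] w 0.0137
low t 37.29 tcp [0.5758 0.0406 0.1291] q6 0.15 F [-0.4  0.2 -3. ] M [ 0.12 -0.11  0.03] w 0.0135
 t 38.29 tcp [0.5757 0.0406 0.129 ] q6 0.15 F [-0.2  0.1 -3. ] M [ 0.1  -0.14  0.04] w 0.0134
lip 48 [ 0.56228296 -0.08708729  0.14382527] 0.1460441468472926 [ 0.55818943 -0.08391941  0.14721396]
```

View pics/t11.png

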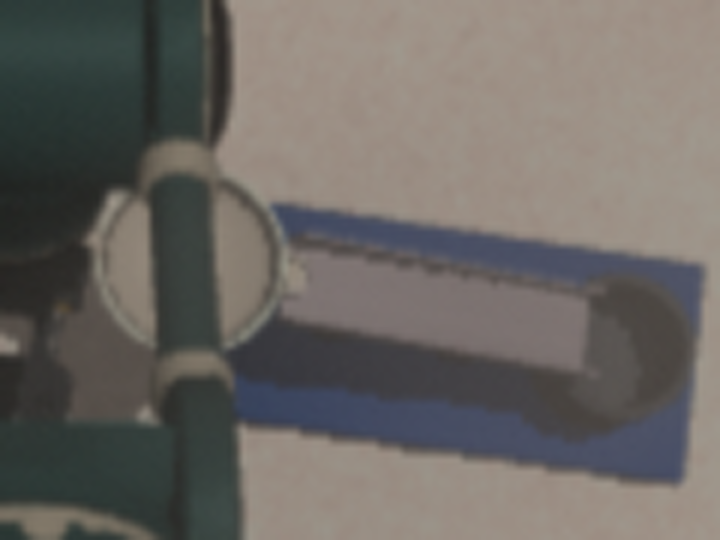

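View pics/s11.png

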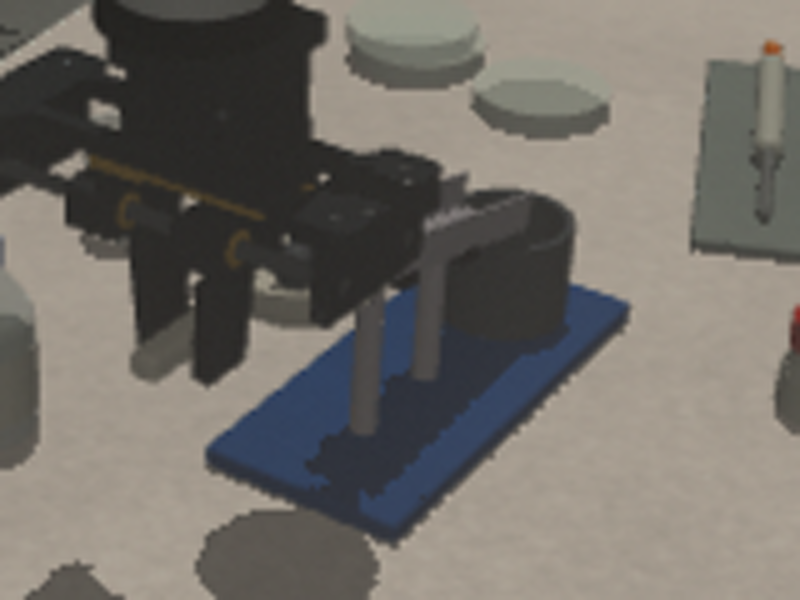

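View pics/w11.png

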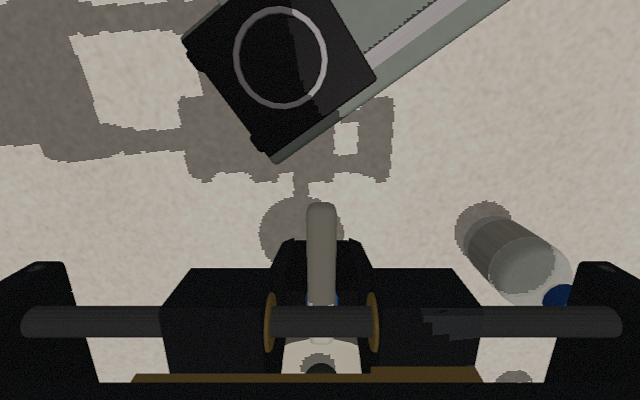

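The lip tip at t11 (306,283) sits over the chute's upper end on its centreline. The ball in the wrist view (320,372) is where it was at pick-up, and the bottle is undisturbed. One last stillness check before I hand in.

```bash
python3 - <<'E'
from h import *
t=cap("top");print("lip px->",onplane(t,361,217.2,.148).round(4))
for i in range(3):
    w=cap("wrist")["image"];sub=w[345:383,290:350].min(2).astype(float);print("dark centroid",[round(float((a*(sub<45)).sum()/(sub<45).sum()),2) for a in np.mgrid[:38,:60]]); manip.dwell(.3)
print([round(float(abs(v)),4) for v in manip.state()['joint_velocities']])
W=cloud(t)
for nm,(u,v) in {"jar":(414,290),"bottle":(340,156),"beaker":(404,152)}.items(): print(nm,W[v,u].round(3),cloud(dict(z_map=np.load("top.npz")["z"],T=t["T"],intrinsics=t["intrinsics"]))[v,u].round(3))
st("end"); order.close_job()
E
```

```text
lip px-> [ 0.5532 -0.0892  0.148 ]
dark centroid [30.21, 29.83]
dark centroid [30.2, 29.81]
dark centroid [30.22, 29.8]
[0.0008, 0.0001, 0.0007, 0.0012, 0.0001, 0.0004]
jar [ 0.366 -0.247  0.057] [ 0.366 -0.247  0.057]
bottle [ 0.728 -0.035  0.115] [ 0.73  -0.035  0.11 ]
beaker [ 0.759 -0.224  0.066] [ 0.76  -0.225  0.062]
end t 39.54 tcp [0.5757 0.0406 0.129 ] q6 0.15 F [-0.8 -0.3 -2.3] M [ 0.14 -0.1   0.03] w 0.0135
the job is handed in; nothing more can be done
```

The job is handed in at 39.5 s, with the arm still holding the pan level by its handle over the chute's upper end; no verdict was reported.

- **Handwheel:** I turned it clockwise with the gripper to its end stop. An extra 0.08 rad moved the slide no further, and the slide's travel measured about 79 mm of the nominal 80 mm in both fixed cameras.
- **Pan:** I gripped it by the handle at 45 N, lifted it, backed it away from the microscope and turned it in slow moves. To bring the lip in line with the chute and pointing down it, the pan had to turn about 147°, not 90°, because of how it stood.
- **Final hold:** The lip is about 7 mm inside the chute's upper end and about 16 mm above the wall tops. The handle was level to 4 mrad when measured just before the final approach.
- **Clear and still:** I saw no sign of contact with the chute in the wrist force. The joints are at rest, and the ball did not move over the last three wrist images.
- **Ball:** It stayed near the middle. The largest offset I measured was 6.5 mm, with the ball half hidden by the arm. In the last top picture it was fully hidden, so there I relied on the wrist camera.
- **Bystanders:** The jar is at its original position. The bottle and beaker show only depth-noise differences (up to 5 mm in height, 2 mm sideways).

**Disagreements:**
- My last pixel reading put the lip about 5 mm to one side of the chute's centreline. The depth data from the same camera, and the reading before the straight advance, put it within about 1 mm. I trusted those two.
- The two fixed cameras differed by about 2.5 mm in x throughout.

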